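# Lock a tube rack onto the shaker with the press-and-turn clamp

## Robot

A 6-joint arm with a two-finger parallel gripper is mounted at the origin on a cart in front of the work surface, level with it; the furniture and walls round the work are solid. World frame = base frame: x ahead of the robot, y to its left, z up, the work surface at z = 0. Lengths are in m, angles in rad, forces in N, time in s.
With the tool pointing down it reaches from about 0.325 to 0.75 m from the base axis. Payload 7.6 kg.
Tool frame: the origin (TCP) lies on the centre line of the jaws, within the pads' length; the fingertips stand 19 mm ahead of it and the grasp point (between the pads) is the TCP; z points along the fingers, y is the line along which they close (so a half turn about z gives the same grasp; the last joint's range is limited). The gripper opens to 85 mm and grips with 20 to 120 N. Pads are 22 mm wide; open, the fingers measure 114 mm over their backs; the gripper's body (76 mm by 85 mm) begins 54 mm behind the grasp point. The pads swing forward as they close: fully open they stand 13 mm farther back than shut.
Start: joints at [-1.32, 0.052, 1.401, -0, 1.689, -0.07], TCP at [0.166, -0.498, 0.25] pointing down, gripper open.
Joint ranges: [-2.9, 2.9], [-0.91, 2.17], [0.12, 2.37], [-1.06, 4.2], [0.26, 2.73], [-2.93, 2.93]. Speed limits (rad/s): [2.57, 2.57, 3.01, 3.14, 3.14, 3.14].

## Interface

Orientations are given as a unit quaternion [w, x, y, z].
In Python, from plant import arm gives the robot as it stands. The module is installed in compiled form; this text tells all that it offers.
- The arm moves only by the tool move_arm, never from a script. Its argument "increments" is a list that holds one entry, the list of rows, each a list of 7 numbers: the shift along the tool's x, y, z in a scale on which 1.0 is 1000 mm, then the turn, a rotation vector about the tool's x, y, z in normalised numbers (1 is 360 degrees), then the finger opening in mm, from 0 to 85.4. A call has exactly 10 rows; each row is the pose to reach, as a shift and turn from the pose commanded when the call began, along the tool's axes at that moment; what a row does not reach only later rows make up. A row lasts 1/8 s, in which the tool goes at most 62.5 mm and 10.7 degrees, less where a joint would pass 70% of its speed; a pose out of reach is approached as far as the arm can. A shift or turn number past 1, either way, is cut back to 1. A call with a gripper value outside its range is refused whole. The fingers move at their own pace and stop on an object; the grip force is fixed at half the most. Time passes only in rows, so rows that repeat a pose let the fingers close, or fill a call up. It gives the time, the measured TCP pose, the force, the opening and the grip force at its end, in the units of the state.
- arm.get_obs(): the state, without advancing time (a new reading comes with each control period).
- arm.get_image(name): name is "scene" or "top"; returns a dict with "pixels" (480x640x3 uint8, blue, green, red), "fx", "fy", "cx", "cy" (pixels), "rvec" (rotation vector, rad) and "tvec" (3), from world to camera coordinates, as OpenCV has them. Camera axes: x right, y down, z forward; pixel columns grow to the right and rows downward; lengths in m; the calibration is good to about 2 mm. A picture is of the moment at which its call begins. There is no depth.
- arm.sign_off(): hands the job in; it is judged then, once.
The state is a dict: "time": time; "joint_pos": joint angles; "joint_velocities": joint speeds; "joint_efforts": joint torques, N m; "eef_pos": TCP position; "tcp_rot": TCP orientation; "wrist_force": force on the tool from outside, world axes, zero at the start; "moment": the same for the moment, N m; "width": finger opening in m; "grip_force": force on a finger pad.
Only numpy, scipy, OpenCV 4.12 (cv2) and the standard library are available. Lean on these libraries where they do the work, as an engineer would, in place of code of your own. Each camera call takes 0.05 s, during which the arm holds its last target. There are 200 camera calls.

## Task

Set the loose tube rack down flat between the four corner stops of the shaker. Then press the clamp's sprung wing knob down and, keeping it down all the way, never forcing it, turn it anticlockwise until the arm lies over the end of the rack, and let the knob spring fully back up so that the clamp is locked there. Leave the beaker, the timer and the tape roll where they are, and do not tip the rack over.

Things in the scene. Friction and masses are not known exactly. Their poses are not given: they have to be found in the camera images.
- tube_rack: Loose clear-blue microtube rack, 48 (x) x 126 (y) x 54 mm (z, over the fixed tube caps), about 0.22 kg, on a 2 mm black mat left of the shaker (a like rack at the bench's far right end is not meant). Origin: centre of underside; y along its length. Solid: bottom plate z 0-3, end walls, top plate z 41-45 mm; grasp from above across the 48 mm top plate. Either way round is right.
- shaker: White lab shaker fixed to the bench, 170 (x) x 250 (y) mm, aluminium deck 45 mm high. Origin: centre of underside; +x is its back. Four steel corner stops (14 mm high, 20 mm along each side) bound the rack's place with 4 mm play all round. At x 0, y -70 mm stands the clamp: a post 36 mm across with swing arm and wing knob; the knob's top, 202 mm above the bench, is the highest point.
- nest (a point): Middle of the rack's place, on the deck surface (shaker frame x 0, y +48, z 45 mm). Axes those of the shaker: the rack lies with its long side along y, its origin at this point. The clamp post stands 118 mm from here towards -y. A tall cabinet stands behind the way from the rack to here (x over 0.63 m, y -0.04 to 0.45 m): carry the rack in front of it (x about 0.47).
- swing_arm (a joint): Angle of clamp arm and knob together, rad, anticlockwise from above: 0 arm points to the shaker's +x (parked), 1.5 to +y over the rack's end. Starts at 0.05 to 0.35. Knob up: turns only from 0 to about 0.45, where its cross pin meets a ledge; knob pressed: passes under it. From about 1.42 to the end stop at 1.56 lies the notch where the pin springs up and locks. Friction 0.06 N m.
- clamp_tip (a point): Underside of the pad at the tip of the steel swing arm, 96 mm from the post's axis; the arm is 22 mm wide and 14 mm thick at most, its underside 103 mm above the bench (4 mm over the tube caps of a rack standing on the deck). It does not go down with the knob.
- lock_knob (a joint): How far the knob is pressed down, m: 0 up, 0.010 fully down. Spring: 4 N at first, 9 N fully down. It must be more than about 0.0065 down to pass the ledge; about 0.009 is good.
- knob_grip (a point): Middle of the black wing knob's grip bar, on the turning axis, 188 mm above the bench with the knob up; goes down with it. The bar is 64 mm long (x of this frame, the way the arm points), 14 mm wide (y), 28 mm high (14 above, 14 below this point), on a round skirt 50 mm across. Grip it from above across the 14 mm.
- beaker: Glass beaker, 59 mm across, 72 mm high, standing on the bench either right of the shaker or left of the rack (it and the timer swap places); origin at the centre of its underside. To be left alone.
- timer: White bench timer, 62 x 66 x 20 mm, lying on the bench either left of the rack or right of the shaker; origin at the centre of its underside. To be left alone.
- tape: Roll of tape lying flat on the bench at the left, beyond the rack, 94 x 92 x 48 mm; origin at the centre of its underside. To be left alone.

How it is judged:
By the outcome, as a careful person would: the job done as asked, in the order asked, and still so for the second after the job is handed in, with the robot touching nothing.
It also fails if it takes over 56 s, if anything falls off the work surface, if the arm or the gripper's body presses on something with over 40 N, if the wrist force passes 120 N, or if a joint passes its speed limit or range.

## Working session

There is one attempt and no reset: what is moved stays moved. The work goes in short steps, Python scripts to look and compute and a tool call to move; the robot and the scene stay as the last step left them, time stands still between calls to the robot, and variables do not carry over. Pictures are saved under pics/ and viewed, at most 10 in all, crops included, and the job is handed in when it is done.

Besides the shell and the picture viewer there is one more tool, called as a command line: name --argument value ..., lists and objects as JSON in quotes. move_arm: Moves the arm, as the interface text tells. Its arguments: {"type":"object","properties":{"increments":{"type":"array"}},"required":["increments"]}

```bash
mkdir -p pics
cat > h.py <<'E'
import numpy as np,cv2
from plant import arm
from scipy.spatial.transform import Rotation as R
def shot(n,name):
    d=arm.get_image(n); cv2.imwrite(f'pics/{name}.png',d['pixels']); np.save(f'pics/{name}.npy',d,allow_pickle=True); return d
def ld(name): return np.load(f'pics/{name}.npy',allow_pickle=True).item()
def cam(d):
    K=np.array([[d['fx'],0,d['cx']],[0,d['fy'],d['cy']],[0,0,1.]]);M=R.from_rotvec(np.ravel(d['rvec'])).as_matrix();return K,M,np.ravel(d['tvec'])
def ray(d,uv,z):
    K,M,t=cam(d);c=-M.T@t
    v=np.c_[np.atleast_2d(uv),np.ones(len(np.atleast_2d(uv)))]@np.linalg.inv(K).T@M
    return c+v*((z-c[2])/v[:,2])[:,None]
def proj(d,P):
    K,M,t=cam(d);q=(np.atleast_2d(P)@M.T+t)@K.T;return q[:,:2]/q[:,2:]
E
python3 - <<'E'
from h import *
for n in('scene','top'):
    d=shot(n,n+'0');K,M,t=cam(d);print(n,d['fx'],-M.T@t,M[2])
o=arm.get_obs();print(o['eef_pos'],o['tcp_rot'],o['width'],o['time'])
E
```

```text
scene 496.60602508711804 [-0.54454517  0.57819554  0.9312883 ] [ 0.7513126  -0.39972306 -0.52511985]
top 599.2939306612826 [ 0.41427467 -0.03028784  1.82258769] [ 0.08760606 -0.00699895 -0.99613061]
[ 0.16551018 -0.49797073  0.2495409 ] [-7.08638691e-04  9.87162342e-01  1.59718522e-01 -5.42681302e-05] 0.0855581779867168 0.1
```

View pics/scene0.png

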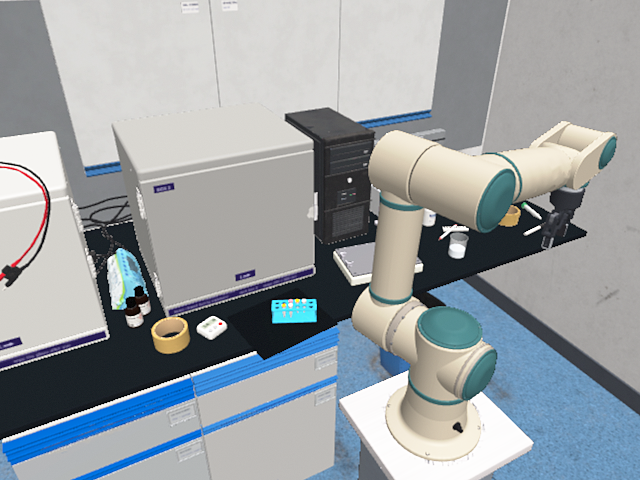

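View pics/top0.png

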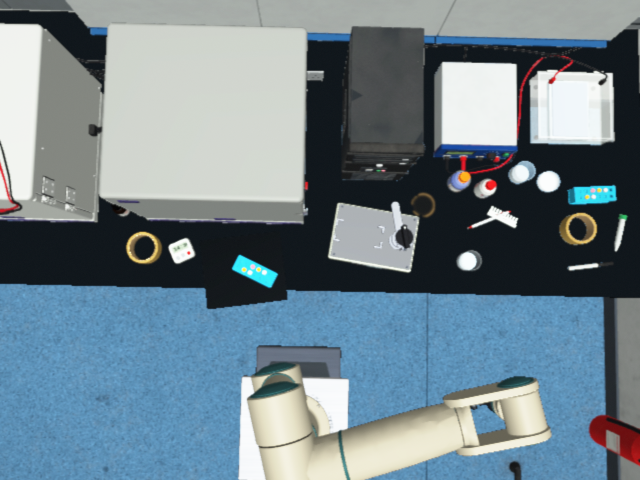

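Top view: rack at about (255,270), shaker at (374,237), knob at (403,236), timer at (180,250), beaker at (469,260), tape at (144,248). Now I measure the rack, deck and knob.

Run:
```python
from h import *
d=ld('top0');im=d['pixels'];hsv=cv2.cvtColor(im,cv2.COLOR_BGR2HSV)
m=cv2.inRange(hsv,(85,120,100),(105,255,255));m[:, :200]=0;m[:,310:]=0;m[:230]=0;m[284:]=0
m=cv2.morphologyEx(m,cv2.MORPH_CLOSE,np.ones((7,7)))
c=max(cv2.findContours(m,0,1)[0],key=cv2.contourArea)
w=ray(d,c[:,0].astype(float),.047)
r=cv2.minAreaRect((w[:,:2]*1000).astype(np.float32));print('rack',r,cv2.boxPoints(r))
# deck
m=cv2.inRange(hsv,(0,0,110),(180,60,255));m[:, :320]=0;m[:,425:]=0;m[:198]=0;m[278:]=0
c=max(cv2.findContours(m,0,1)[0],key=cv2.contourArea)
w=ray(d,c[:,0].astype(float),.045)
r=cv2.minAreaRect((w[:,:2]*1000).astype(np.float32));print('deck',r,cv2.boxPoints(r))
a=cv2.resize(im[195:290,225:425],None,fx=4,fy=4,interpolation=cv2.INTER_CUBIC);cv2.imwrite('pics/topc.png',a)
s=ld('scene0')['pixels'];cv2.imwrite('pics/sc.png',cv2.resize(s[225:345,225:425],None,fx=4,fy=4,interpolation=cv2.INTER_CUBIC))
```

```text
rack ((465.0122985839844, 125.6131591796875), (131.25674438476562, 51.36171340942383), 64.84695434570312) [[413.87207   77.123276]
 [460.36346   55.29262 ]
 [516.1525   174.10304 ]
 [469.66113  195.9337  ]]
deck ((588.0245361328125, -227.84169006347656), (250.0453643798828, 203.66885375976562), 81.28277587890625) [[ 468.41827 -335.98633]
 [ 669.73444 -366.85397]
 [ 707.6308  -119.69705]
 [ 506.31464  -88.82941]]
```

View pics/topc.png

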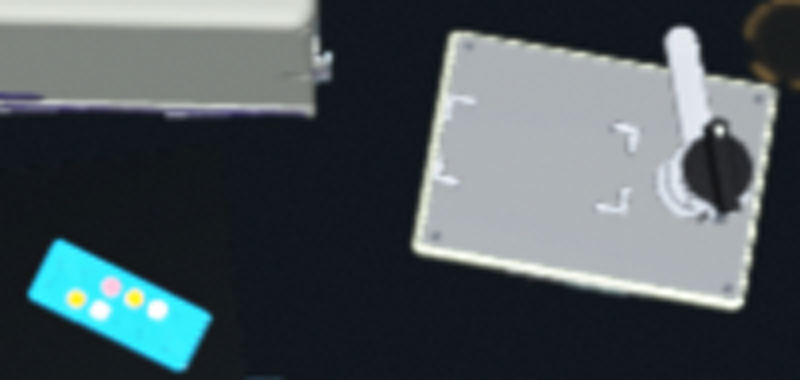

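Crop (4×, offset 225,195): rack at (120,305); the four L stops have corners near (450,97), (437,180), (636,127), (627,210). The knob bar is at (718,170), with the arm tip at (682,35).

```bash
cat >> h.py <<'E'
def yawR(deg): # tool down, tool x at world yaw
    return R.from_matrix(np.array([[np.cos(np.radians(deg)),np.sin(np.radians(deg)),0],[np.sin(np.radians(deg)),-np.cos(np.radians(deg)),0],[0,0,-1]]).copy())
def go(p,deg,p0=None,deg0=None):
    o=arm.get_obs();q=o['tcp_rot'];C=R.from_quat([q[1],q[2],q[3],q[0]])
    e=np.array(o['eef_pos'])
    if p0 is not None:e=np.array(p0);C=yawR(deg0)
    print('shift mm',np.round(C.inv().apply(np.array(p)-e)*1000,1),'rotvec',np.round((C.inv()*yawR(deg)).as_rotvec(),4))
E
python3 - <<'E'
from h import *
d=ld('top0');im=d['pixels'];hsv=cv2.cvtColor(im,cv2.COLOR_BGR2HSV)
C=lambda l:np.array(l,float)/4+np.array([225,195])-.375
# stops tops z .059 outer corners
st=C([(450,97),(437,180),(636,127),(627,210)]);w=ray(d,st,.059);print(np.round(w,4),'mean',w.mean(0))
print('sides',np.linalg.norm(w[0]-w[2]),np.linalg.norm(w[1]-w[3]),np.linalg.norm(w[0]-w[1]),np.linalg.norm(w[2]-w[3]))
m=cv2.inRange(hsv,(0,0,110),(180,60,255));m[:, :320]=0;m[:,425:]=0;m[:198]=0;m[278:]=0
m=cv2.morphologyEx(m,cv2.MORPH_CLOSE,np.ones((21,21)));m=cv2.morphologyEx(m,cv2.MORPH_OPEN,np.ones((25,25)))
c=max(cv2.findContours(m,0,1)[0],key=cv2.contourArea)
w=ray(d,c[:,0].astype(float),.045);r=cv2.minAreaRect((w[:,:2]*1000).astype(np.float32));print('deck',r,cv2.boxPoints(r))
th=np.radians(r[2] if r[1][0]>r[1][1] else r[2]+90);y=np.array([np.cos(th),np.sin(th)])
print('yaw',np.degrees(th),'nest',np.array(r[0])+48*y,'post',np.array(r[0])-70*y)
# arm: tip and axis along arm centreline, arm top z~.117
a=ray(d,C([(682,38)]),.117);print('tip',a)
k=ray(d,C([(717,172)]),.174);print('skirt centre',k)
b=ray(d,C([(712,130),(724,208)]),.202);print('bar',b, b.mean(0),np.degrees(np.arctan2(*(b[0]-b[1])[[1,0]])))
go([.466,.127,.20],64.85)
s=ld('scene0')
hs=cv2.cvtColor(s['pixels'],cv2.COLOR_BGR2HSV);ms=cv2.inRange(hs,(85,120,100),(105,255,255));ms[:,:255]=0;ms[:,330:]=0;ms[:285]=0;ms[335:]=0
c=max(cv2.findContours(ms,0,1)[0],key=cv2.contourArea);print(cv2.approxPolyDP(c,4,True)[:,0])
P=np.array([.466,.127,.002]);Ry=R.from_euler('z',-25.15,degrees=True)
L=[(x,y,z) for z in(0,.045) for x in(-.024,.024) for y in(-.063,.063)]
print(np.round(proj(s,P+Ry.apply(L))).astype(int).tolist())
E
```

```text
[[ 0.624  -0.1159  0.059 ]
 [ 0.5621 -0.1075  0.059 ]
 [ 0.6049 -0.2541  0.059 ]
 [ 0.5431 -0.2482  0.059 ]] mean [ 0.58351852 -0.18142652  0.059     ]
sides 0.1394822898279457 0.14197055806234615 0.06247844992832324 0.062035675918351026
deck ((574.0025024414062, -225.89773559570312), (248.8314208984375, 181.868408203125), 88.30479431152344) [[ 479.42755  -347.56894 ]
 [ 661.2164   -352.94907 ]
 [ 668.57745  -104.22653 ]
 [ 486.78864   -98.846405]]
yaw 88.30479431152344 nest [ 575.42246745 -177.91874332] post [ 571.93172014 -295.86709932]
tip [[ 0.66364844 -0.27907394  0.117     ]]
skirt centre [[ 0.56244981 -0.29591463  0.174     ]]
bar [[ 0.58854556 -0.28774564  0.202     ]
 [ 0.5355195  -0.29637352  0.202     ]] [ 0.56203253 -0.29205958  0.202     ] 9.241617296832189
shift mm [ 482.2 -498.3   50.3] rotvec [-1.30e-03 -7.00e-04 -8.11e-01]
[[272 300]
 [273 323]
 [316 321]
 [315 299]
 [306 299]
 [305 304]
 [293 299]
 [291 309]
 [287 299]]
[[315, 321], [271, 322], [314, 310], [271, 311], [315, 309], [270, 310], [314, 298], [270, 299]]
```

Careful with the scale: shifts go in shares of 1000 mm and turns go in shares of 360 degrees. That gives: -497 mm / 1000 = -0.497, 481 mm / 1000 = 0.481, -0.81 rad / 6.2832 = -0.1289.

move_arm --increments '[[[0.04,-0.041,0,0,0,-0.0127,85],[0.088,-0.091,0,0,0,-0.0255,85],[0.136,-0.141,0,0,0,-0.0382,85],[0.184,-0.19,0,0,0,-0.0509,85],[0.232,-0.24,0,0,0,-0.0637,85],[0.28,-0.29,0,0,0,-0.0796,85],[0.33,-0.341,0,0,0,-0.0955,85],[0.38,-0.393,0.005,0,0,-0.1114,85],[0.43,-0.445,0.02,0,0,-0.1289,85],[0.481,-0.497,0.04,0,0,-0.1289,85]]]'

```text
time: 1.35
eef_pos: [0.4337, 0.0607, 0.2259]
tcp_rot: [0.0, 0.844, 0.536, 0.0]
wrist_force: [0.3, -0.7, 0.1]
width: 0.0848
grip_force: 0.0
```

Run:
```python
from h import *
o=arm.get_obs();print(o['time'],o['eef_pos'],R.from_quat(np.roll(o['tcp_rot'],-1)).as_matrix()[:,0],o['joint_pos'],o['wrist_force'])
go([.465,.1255,.042],64.85)
d=ld('top0');g=cv2.cvtColor(d['pixels'],cv2.COLOR_BGR2GRAY);hsv=cv2.cvtColor(d['pixels'],cv2.COLOR_BGR2HSV)
# deck edges by midpoint crossing scans: left & bottom(front) & top(back)
def fit(pts,z):
    w=ray(d,pts,z)[:,:2];l=cv2.fitLine(w.astype(np.float32),cv2.DIST_HUBER,0,.001,.001).ravel();return l
for nm,rng,f in [('left',range(212,252),'r'),('back',range(345,385),'c'),('front',range(340,405),'c'),('right',range(250,266),'r')]:
    pts=[]
    for i in rng:
        line=(g[i,:].astype(float) if f=='r' else g[:,i].astype(float))
        idx=dict(left=range(322,350),right=range(425,400,-1),back=range(195,222),front=range(282,250,-1))[nm]
        p=None
        for a in idx:
            if line[a]>95: 
                b=a-idx.step; t=(95-line[b])/(line[a]-line[b]); p=b+t*idx.step;break
        if p: pts.append((p,i) if f=='r' else (i,p))
    for z in(.045,0): 
        l=fit(pts,z);print(nm,z,len(pts),'ang',np.degrees(np.arctan2(l[1],l[0]))%180,'pt',l[2:])
```

```text
1.35 [0.43368243 0.06074373 0.22589815] [4.24432845e-01 9.05459381e-01 2.64012463e-04] [ 5.49864676e-02 -1.91429383e-01  1.68093388e+00 -3.17630623e-04
  1.65094177e+00  4.93296447e-01] [ 0.2791073  -0.74841626  0.14705758]
shift mm [ 71.9   0.7 183.9] rotvec [ 0.0012 -0.0003  0.0006]
left 0.045 40 ang 171.19992 pt [ 0.5844816  -0.10026155]
left 0 40 ang 171.19995 pt [ 0.5887904  -0.10203296]
back 0.045 40 ang 81.28003 pt [ 0.66521615 -0.19817708]
back 0 40 ang 81.27998 pt [ 0.67156875 -0.20242724]
front 0.045 65 ang 81.239716 pt [ 0.48525184 -0.23255104]
front 0 65 ang 81.23972 pt [ 0.48704866 -0.23767138]
right 0.045 16 ang 170.34822 pt [ 0.5132565  -0.34350428]
right 0 16 ang 170.34837 pt [ 0.5157622  -0.35143343]
```

Converted, 184 mm / 1000 = 0.184, 182 mm / 1000 = 0.182.

move_arm --increments '[[[0.03,0,0.02,0,0,0,85],[0.06,0,0.05,0,0,0,85],[0.072,0.001,0.09,0,0,0,85],[0.072,0.001,0.125,0,0,0,85],[0.072,0.001,0.15,0,0,0,85],[0.072,0.001,0.165,0,0,0,85],[0.072,0.001,0.175,0,0,0,80],[0.072,0.001,0.182,0,0,0,75],[0.072,0.001,0.184,0,0,0,70],[0.072,0.001,0.184,0,0,0,65]]]'

```text
time: 2.6
eef_pos: [0.465, 0.1233, 0.0424]
tcp_rot: [0.0, 0.844, 0.536, 0.0]
wrist_force: [-0.1, -0.7, 0.4]
width: 0.0653
grip_force: 0.0
```

Run:
```python
from h import *
go([.465,.1255,.042],64.85);print(arm.get_obs()['eef_pos'])
d=shot('scene','s1');e=shot('top','t1')
cv2.imwrite('pics/s1c.png',np.hstack([cv2.resize(d['pixels'][240:360,240:340],None,fx=4,fy=4),cv2.resize(e['pixels'][220:310,210:300],(400,480))[:480]]))
```

```text
shift mm [ 2.  -0.9  0.4] rotvec [ 0.0007 -0.0004 -0.0011]
[0.46500876 0.12332914 0.04240948]
```

View pics/s1c.png

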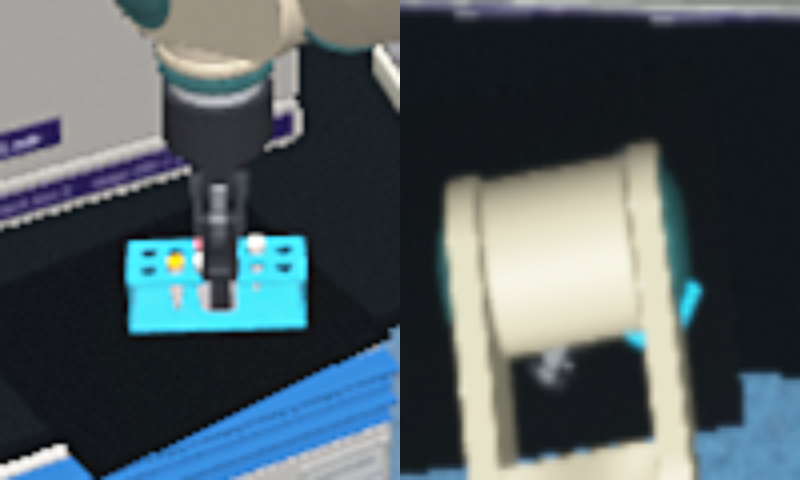

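Left half: the finger (≈219) straddles the rack, which spans 127–307 and is well centred. I close and lift.

Converted, -125 mm / 1000 = -0.125, -105 mm / 1000 = -0.105.

move_arm --increments '[[[0.001,0,0,0,0,0,45],[0.001,0,0,0,0,0,40],[0.001,0,0,0,0,0,40],[0.001,0,0,0,0,0,40],[0.001,0,0,0,0,0,40],[0.001,0,-0.01,0,0,0,40],[0.001,0,-0.035,0,0,0,40],[0.001,0,-0.07,0,0,0,40],[0.001,0,-0.105,0,0,0,40],[0.001,0,-0.125,0,0,0,40]]]'

```text
time: 3.95
eef_pos: [0.4655, 0.1243, 0.1692]
tcp_rot: [0.001, 0.844, 0.536, 0.001]
wrist_force: [0.2, -0.2, -1.1]
width: 0.0464
grip_force: 61.8
```

Run:
```python
from h import *
o=arm.get_obs();print(o['width'],o['grip_force'],o['wrist_force'],o['moment'],o['eef_pos'])
go([.47,-.03,.17],81.25);go([.5825,-.1803,.17],81.25,[.47,-.03,.17],81.25)
s=shot('scene','s2');hs=cv2.cvtColor(s['pixels'],cv2.COLOR_BGR2HSV);ms=cv2.inRange(hs,(85,120,100),(105,255,255));ms[:,:230]=0;ms[:,350:]=0;ms[:200]=0;ms[335:]=0
c=cv2.findContours(ms,0,1)[0];print([cv2.boundingRect(a) for a in c if cv2.contourArea(a)>10])
cv2.imwrite('pics/s2c.png',cv2.resize(s['pixels'][190:330,220:370],None,fx=4,fy=4))
P=np.array(o['eef_pos'])-[0,0,.04];Ry=R.from_euler('z',-25.15,degrees=True)
L=[(x,y,z) for z in(0,.045) for x in(-.024,.024) for y in(-.063,.063)]
print(np.round(proj(s,P+Ry.apply(L)),1).tolist())
```

```text
0.0463795418369869 61.79130434989929 [ 0.21212262 -0.23660739 -1.08183086] [ 0.00499358  0.02293279 -0.00470117] [0.4655228  0.12427802 0.16921956]
shift mm [-137.7   69.8   -0.8] rotvec [ 0.0023 -0.0011 -0.2873]
shift mm [-131.4  134.1    0. ] rotvec [0. 0. 0.]
[(316, 326, 23, 9), (269, 262, 48, 25)]
[[316.1, 284.8], [269.4, 285.8], [315.4, 274.5], [270.1, 275.5], [316.1, 271.1], [268.6, 272.1], [315.4, 261.1], [269.3, 262.0]]
```

View pics/s2c.png

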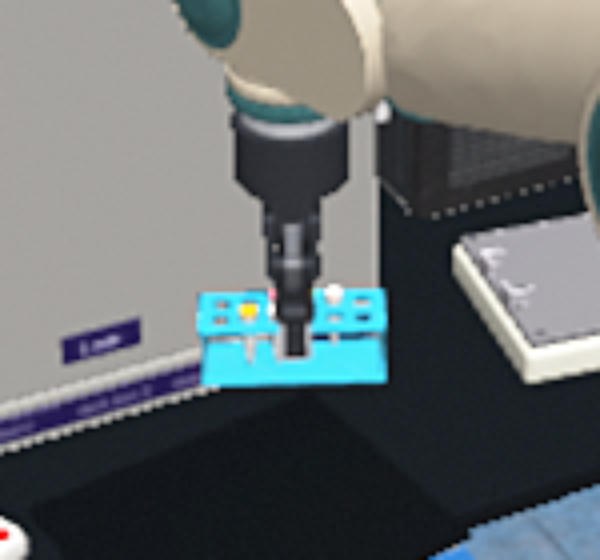

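The rack is held level and centred: its outline matches the projection within half a pixel. I carry it to above the nest.

Converted, 235 mm / 1000 = 0.235, -226 mm / 1000 = -0.226, -0.287 rad / 6.2832 = -0.0457.

move_arm --increments '[[[-0.02,0.01,0,0,0,-0.0048,40],[-0.055,0.028,0,0,0,-0.0159,40],[-0.095,0.048,0,0,0,-0.0318,40],[-0.128,0.065,0,0,0,-0.0457,40],[-0.15,0.09,0,0,0,-0.0457,40],[-0.17,0.13,0,0,0,-0.0457,40],[-0.19,0.167,0,0,0,-0.0457,40],[-0.207,0.2,0,0,0,-0.0457,40],[-0.22,0.224,0,0,0,-0.0457,40],[-0.226,0.235,0,0,0,-0.0457,40]]]'

```text
time: 5.25
eef_pos: [0.5816, -0.1813, 0.1658]
tcp_rot: [-0.001, 0.759, 0.651, -0.0]
wrist_force: [0.7, 0.3, -1.3]
width: 0.0462
grip_force: 62.0
```

Run:
```python
from h import *
o=arm.get_obs();print(o['width'],o['wrist_force'],o['eef_pos'],o['joint_velocities'])
go([.5825,-.1803,.095],81.25)
s=shot('scene','s3');e=shot('top','t3')
cv2.imwrite('pics/s3c.png',np.hstack([cv2.resize(s['pixels'][180:300,315:435],(400,400),interpolation=2),cv2.resize(e['pixels'][190:290,325:425],(400,400),interpolation=2)]))
print(np.round(proj(e,[np.array(o['eef_pos'])+[0,0,.005]]),1))
```

```text
0.0461883820044377 [ 0.72850221  0.31121995 -1.27764253] [ 0.58155299 -0.18128311  0.16582259] [-0.07255102  0.19979226 -0.25066634  0.00549758  0.05386533 -0.08306218]
shift mm [ 1.1  0.9 70.8] rotvec [-0.0016 -0.0002 -0.0013]
[[362.4 229.9]]
```

View pics/s3c.png

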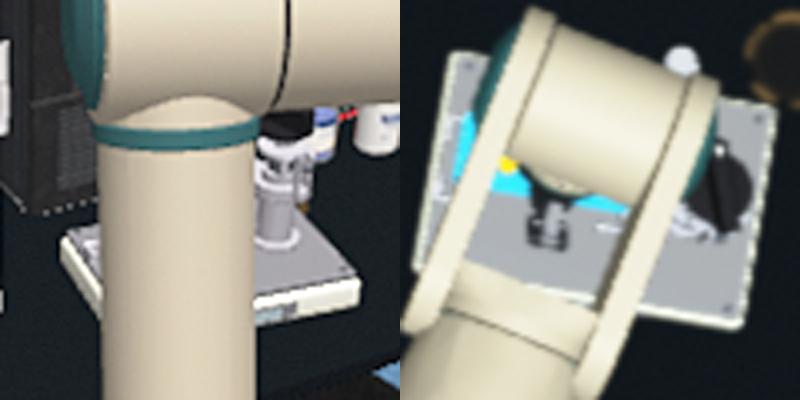

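move_arm --increments '[[[0,0,0.002,0,0,0,40],[0,0,0.015,0,0,0,40],[0,0,0.032,0,0,0,40],[0,0,0.047,0,0,0,40],[0,0,0.057,0,0,0,40],[0,0,0.063,0,0,0,40],[0,0,0.067,0,0,0,40],[0,0,0.07,0,0,0,40],[0,0,0.072,0,0,0,40],[0,0,0.072,0,0,0,40]]]'

```text
time: 6.6
eef_pos: [0.5815, -0.1804, 0.095]
tcp_rot: [0.0, 0.759, 0.651, 0.0]
wrist_force: [-0.5, -1.0, -1.8]
width: 0.0462
grip_force: 62.0
```

Run:
```python
from h import *
o=arm.get_obs();print(o['width'],o['wrist_force'],o['moment'],o['eef_pos'])
go([.5825,-.1803,.085],81.25)
```

```text
0.04622143666960269 [-0.45251701 -0.96671646 -1.78962214] [-0.07224633 -0.01396941 -0.02167416] [ 0.58151677 -0.1803844   0.09504571]
shift mm [ 0.2  1.  10. ] rotvec [ 0.0002  0.0001 -0.0003]
```

Converted, 9 mm / 1000 = 0.009, 8 mm / 1000 = 0.008.

move_arm --increments '[[[0,0,0.001,0,0,0,40],[0,0,0.002,0,0,0,40],[0,0,0.003,0,0,0,40],[0,0,0.004,0,0,0,40],[0,0,0.005,0,0,0,40],[0,0,0.006,0,0,0,40],[0,0,0.007,0,0,0,40],[0,0,0.008,0,0,0,40],[0,0,0.009,0,0,0,40],[0,0,0.009,0,0,0,40]]]'

```text
time: 7.85
eef_pos: [0.5814, -0.1804, 0.0858]
tcp_rot: [-0.0, 0.759, 0.651, -0.0]
wrist_force: [0.0, -0.6, -3.1]
width: 0.0465
grip_force: 62.0
```

Converted, 1.5 mm / 1000 = 0.0015, 1 mm / 1000 = 0.001.

move_arm --increments '[[[0,0,0.0005,0,0,0,40],[0,0,0.001,0,0,0,40],[0,0,0.0015,0,0,0,40],[0,0,0.0015,0,0,0,40],[0,0,0.0015,0,0,0,40],[0,0,0.0015,0,0,0,40],[0,0,0.0015,0,0,0,40],[0,0,0.0015,0,0,0,40],[0,0,0.0015,0,0,0,40],[0,0,0.0015,0,0,0,40]]]'

```text
time: 9.1
eef_pos: [0.5816, -0.1804, 0.0854]
tcp_rot: [0.0, 0.759, 0.651, 0.0]
wrist_force: [-3.6, 1.8, 4.3]
width: 0.046
grip_force: 62.4
```

Converted, -175 mm / 1000 = -0.175, -150 mm / 1000 = -0.15.

move_arm --increments '[[[0,0,-0.0005,0,0,0,50],[0,0,-0.0005,0,0,0,65],[0,0,-0.0005,0,0,0,75],[0,0,-0.0005,0,0,0,75],[0,0,-0.005,0,0,0,75],[0,0,-0.025,0,0,0,75],[0,0,-0.065,0,0,0,75],[0,0,-0.11,0,0,0,75],[0,0,-0.15,0,0,0,75],[0,0,-0.175,0,0,0,75]]]'

```text
time: 10.35
eef_pos: [0.5818, -0.1805, 0.2642]
tcp_rot: [0.002, 0.759, 0.651, 0.001]
wrist_force: [0.7, -0.1, -0.5]
width: 0.0752
grip_force: 0.0
```

Run:
```python
from h import *
o=arm.get_obs();print(o['width'],o['wrist_force'],o['eef_pos'],o['joint_pos'])
# retreat towards the robot's left to clear the top view
go([.42,-.03,.25],81.25)
```

```text
0.0751853345834326 [ 0.65552288 -0.09086143 -0.48355757] [ 0.58182427 -0.18047811  0.26421723] [-3.61354816e-01  2.85967309e-01  1.11214396e+00 -9.06471088e-05
  1.73816877e+00 -2.08391122e-01]
shift mm [ 124.1 -182.9   13.1] rotvec [ 0.0052  0.0012 -0.0003]
```

Converted, -183 mm / 1000 = -0.183, 124 mm / 1000 = 0.124, 1.26 rad / 6.2832 = 0.2005.

move_arm --increments '[[[0.012,-0.018,0,0,0,0,75],[0.03,-0.046,0,0,0,0.0239,75],[0.052,-0.078,0,0,0,0.0477,75],[0.076,-0.113,0,0,0,0.0716,75],[0.1,-0.148,0,0,0,0.0955,75],[0.116,-0.17,0,0,0,0.1194,75],[0.124,-0.183,0,0,0,0.1432,75],[0.124,-0.183,0,0,0,0.1671,75],[0.124,-0.183,0,0,0,0.191,75],[0.124,-0.183,0,0,0,0.2005,75]]]'

```text
time: 11.6
eef_pos: [0.4195, -0.0299, 0.2613]
tcp_rot: [0.0, 0.997, 0.077, 0.001]
wrist_force: [0.2, -0.7, 0.2]
width: 0.0747
grip_force: 0.0
```

Run:
```python
from h import *
o=arm.get_obs();print(o['time'],o['eef_pos'],o['joint_pos'])
e=shot('top','t4');s=shot('scene','s4')
cv2.imwrite('pics/t4c.png',cv2.resize(e['pixels'][190:290,325:425],(600,600),interpolation=2))
go([.564,-.2965,.25],9)
```

```text
11.6 [ 0.41951019 -0.02986181  0.26130067] [-1.58846467e-01 -2.53774331e-01  1.66360679e+00 -1.08647946e-04
  1.72909446e+00  1.25699007e+00]
shift mm [100.8 285.9  11.5] rotvec [ 0.0008 -0.0022  0.0004]
```

View pics/t4c.png

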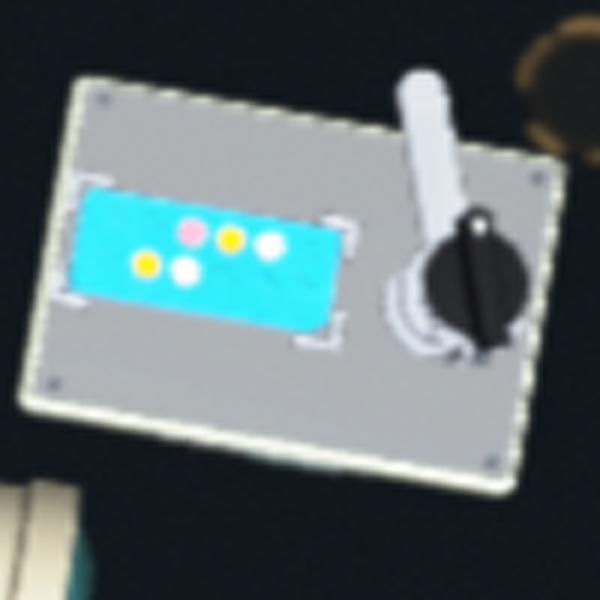

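The rack lies cleanly inside the four stops (crop 72–342 × 187–330). The knob's bar runs from (477,213) to (492,345), and the skirt is centred at about (477,285).

Run:
```python
from h import *
e=ld('t4');g=cv2.cvtColor(e['pixels'],cv2.COLOR_BGR2GRAY)
C=lambda l:np.array(l,float)/6+np.array([325,190])-.42
b=ray(e,C([(477,211),(493,347)]),.200);print('bar',b,b.mean(0),np.linalg.norm(b[0]-b[1]),np.degrees(np.arctan2(*(b[0]-b[1])[[1,0]])))
m=(g<75).astype(np.uint8);m[:, :390]=0;m[:,416:]=0;m[:222]=0;m[252:]=0
m=cv2.morphologyEx(m,cv2.MORPH_OPEN,cv2.getStructuringElement(2,(9,9)))
c=max(cv2.findContours(m,0,1)[0],key=cv2.contourArea);(u,r)=cv2.minEnclosingCircle(c);print(u,r,'skirt',ray(e,[u],.172),(r+.5)*1.65/599)
a=ray(e,C([(398,95),(447,85),(413,195),(460,188)]),.115);p,q=a[:2].mean(0),a[2:].mean(0);print('arm',p,q,np.degrees(np.arctan2(*(p-q)[[1,0]])))
s=ld('s4');print(proj(s,[.564,-.2965,.202]))
```

```text
bar [[ 0.59537146 -0.29197683  0.2       ]
 [ 0.5335911  -0.299772    0.2       ]] [ 0.56448128 -0.29587442  0.2       ] 0.062270202961583664 7.191320058141431
(404.0, 236.75) 8.310484886169434 skirt [[ 0.56506927 -0.29656211  0.172     ]] 0.024269282240700442
arm [ 0.66261204 -0.27901141  0.115     ] [ 0.61379163 -0.28620729  0.115     ] 8.384733304757145
[[400.00183651 208.95191598]]
```

Converted, 286 mm / 1000 = 0.286, 101 mm / 1000 = 0.101.

move_arm --increments '[[[0.008,0.022,0,0,0,0,60],[0.022,0.062,0,0,0,0,45],[0.038,0.107,0,0,0,0,45],[0.054,0.153,0,0,0,0,45],[0.07,0.199,0,0,0,0,45],[0.084,0.24,0,0,0,0,45],[0.095,0.27,0,0,0,0,45],[0.101,0.286,0.005,0,0,0,45],[0.101,0.286,0.01,0,0,0,45],[0.101,0.286,0.012,0,0,0,45]]]'

```text
time: 12.95
eef_pos: [0.564, -0.2959, 0.2475]
tcp_rot: [-0.0, 0.997, 0.079, -0.0]
wrist_force: [0.5, 0.9, -0.8]
width: 0.0449
grip_force: 0.0
```

Run:
```python
from h import *
o=arm.get_obs();print(o['time'],o['eef_pos'],o['joint_pos'],o['wrist_force'])
go([.5645,-.2965,.197],9)
```

```text
12.95 [ 0.56395844 -0.29587156  0.24752742] [-5.41162138e-01  3.74362207e-01  1.03672040e+00  7.21880621e-05
  1.73082538e+00  8.70931384e-01] [ 0.46165254  0.92097762 -0.79687958]
shift mm [ 0.4  0.7 50.5] rotvec [-0.0003  0.0002  0.0016]
```

Converted, 50 mm / 1000 = 0.05, 46 mm / 1000 = 0.046.

move_arm --increments '[[[0,0.0005,0.01,0,0,0,45],[0,0.0005,0.025,0,0,0,45],[0,0.0005,0.038,0,0,0,40],[0,0.0005,0.046,0,0,0,35],[0,0.0005,0.05,0,0,0,25],[0,0.0005,0.05,0,0,0,20],[0,0.0005,0.05,0,0,0,14],[0,0.0005,0.05,0,0,0,10],[0,0.0005,0.05,0,0,0,8],[0,0.0005,0.05,0,0,0,8]]]'

```text
time: 14.2
eef_pos: [0.5644, -0.296, 0.1979]
tcp_rot: [-0.001, 0.997, 0.079, -0.0]
wrist_force: [-1.1, 5.2, 0.5]
width: 0.0126
grip_force: 61.4
```

Run:
```python
from h import *
o=arm.get_obs();print(o['time'],o['eef_pos'],o['wrist_force'],o['moment'],o['width'],o['grip_force']);go([.5645,-.2965,.197],9)
```

```text
14.2 [ 0.56437399 -0.2959971   0.19792319] [-1.13115885  5.23450526  0.48653978] [0.80362955 0.25241648 0.11049636] 0.012577855660404199 61.36730968952179
shift mm [0.  0.5 0.9] rotvec [-0.0016 -0.0001  0.0017]
```

Converted, 9 mm / 1000 = 0.009, 8 mm / 1000 = 0.008.

move_arm --increments '[[[0,-0.0005,0.001,0,0,0,8],[0,-0.0005,0.002,0,0,0,8],[0,-0.0005,0.003,0,0,0,8],[0,-0.0005,0.004,0,0,0,8],[0,-0.0005,0.005,0,0,0,8],[0,-0.0005,0.006,0,0,0,8],[0,-0.0005,0.007,0,0,0,8],[0,-0.0005,0.008,0,0,0,8],[0,-0.0005,0.009,0,0,0,8],[0,-0.0005,0.009,0,0,0,8]]]'

```text
time: 15.45
eef_pos: [0.5644, -0.296, 0.1902]
tcp_rot: [-0.0, 0.997, 0.079, 0.001]
wrist_force: [-4.3, 6.5, 7.4]
width: 0.0128
grip_force: 62.3
```

Run:
```python
from h import *
o=arm.get_obs();print(o['time'],o['eef_pos'],o['wrist_force'],o['moment'],o['width'],o['grip_force'],o['tcp_rot'])
```

```text
15.45 [ 0.56439884 -0.29599963  0.19016187] [-4.34986711  6.46263809  7.42494388] [0.96840562 0.70889949 0.0530762 ] 0.012786404297411609 62.298985719680786 [-1.92971850e-05  9.96865881e-01  7.91078212e-02  6.06865530e-04]
```

Converted, 1.5 mm / 1000 = 0.0015, 1 mm / 1000 = 0.001, -0.32 rad / 6.2832 = -0.0509.

move_arm --increments '[[[0,0,0.001,0,0,0,8],[0,0,0.0015,0,0,0,8],[0,0,0.0015,0,0,-0.0048,8],[0,0,0.0015,0,0,-0.0127,8],[0,0,0.0015,0,0,-0.0223,8],[0,0,0.0015,0,0,-0.0318,8],[0,0,0.0015,0,0,-0.0414,8],[0,0,0.0015,0,0,-0.0509,8],[0,0,0.0015,0,0,-0.0605,8],[0,0,0.0015,0,0,-0.0637,8]]]'

```text
time: 16.7
eef_pos: [0.5644, -0.2961, 0.1889]
tcp_rot: [0.0, 0.961, 0.276, 0.001]
wrist_force: [-3.8, 6.3, 7.6]
width: 0.013
grip_force: 62.4
```

Run:
```python
from h import *
o=arm.get_obs();C=R.from_quat(np.roll(o['tcp_rot'],-1)).as_matrix();print(o['time'],o['eef_pos'],o['wrist_force'],o['moment'],o['width'],'yaw',np.degrees(np.arctan2(C[1,0],C[0,0])))
e=shot('top','t5');cv2.imwrite('pics/t5c.png',cv2.resize(e['pixels'][190:290,325:425],(500,500),interpolation=2))
```

```text
16.7 [ 0.56439914 -0.2960575   0.18889343] [-3.8058276   6.34152276  7.61709902] [ 1.03187401  0.68986845 -0.03177095] 0.012985707402755512 yaw 32.04060380419108
```

View pics/t5c.png

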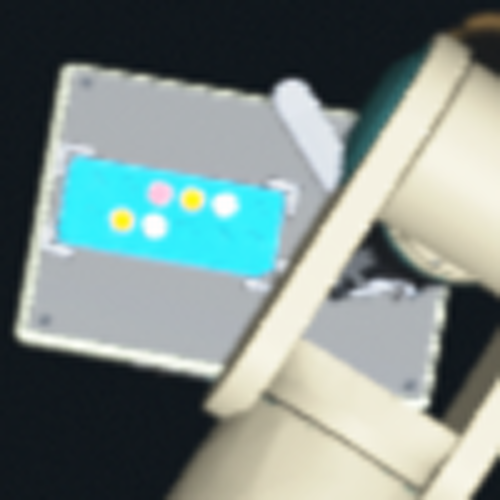

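The arm has turned past the ledge with the knob 9 mm down; its tip is at crop (292,90), and the rack is undisturbed. I carry on.

Converted, -0.72 rad / 6.2832 = -0.1146.

move_arm --increments '[[[0,0,0,0,0,-0.008,8],[0,0,0,0,0,-0.0223,8],[0,0,0,0,0,-0.0382,8],[0,0,0,0,0,-0.0541,8],[0,0,0,0,0,-0.07,8],[0,0,0,0,0,-0.0859,8],[0,0,0,0,0,-0.1019,8],[0,0,0,0,0,-0.1146,8],[0,0,0,0,0,-0.1225,8],[0,0,0,0,0,-0.1241,8]]]'

```text
time: 18.0
eef_pos: [0.5645, -0.2961, 0.189]
tcp_rot: [0.001, 0.784, 0.621, 0.001]
wrist_force: [-4.0, 6.6, 7.7]
width: 0.0127
grip_force: 62.4
```

Run:
```python
from h import *
o=arm.get_obs();C=R.from_quat(np.roll(o['tcp_rot'],-1)).as_matrix();print(o['time'],o['eef_pos'],o['wrist_force'],o['moment'],o['width'],'yaw',np.degrees(np.arctan2(C[1,0],C[0,0])))
e=shot('top','t6');cv2.imwrite('pics/t6c.png',cv2.resize(e['pixels'][190:290,325:425],(500,500),interpolation=2))
```

```text
18.0 [ 0.56452535 -0.29608387  0.18899955] [-3.95016914  6.57737218  7.67890043] [ 0.97990969  0.66543625 -0.07050799] 0.012683505306627926 yaw 76.71588606056882
```

View pics/t6c.png

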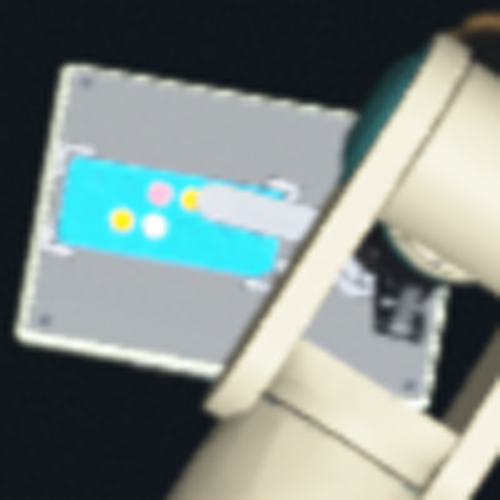

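The arm lies over the rack's end (tip at crop (205,200)), at about 1.49 rad. I let the knob rise.

Converted, -9.5 mm / 1000 = -0.0095, -9 mm / 1000 = -0.009.

move_arm --increments '[[[0,0,-0.001,0,0,0,8],[0,0,-0.002,0,0,0,8],[0,0,-0.003,0,0,0,8],[0,0,-0.004,0,0,0,8],[0,0,-0.005,0,0,0,8],[0,0,-0.006,0,0,0,8],[0,0,-0.007,0,0,0,8],[0,0,-0.008,0,0,0,8],[0,0,-0.009,0,0,0,8],[0,0,-0.0095,0,0,0,8]]]'

```text
time: 19.3
eef_pos: [0.5645, -0.2961, 0.1975]
tcp_rot: [0.0, 0.784, 0.62, 0.001]
wrist_force: [-1.7, 5.2, 2.8]
width: 0.0128
grip_force: 61.8
```

Run:
```python
from h import *
o=arm.get_obs();C=R.from_quat(np.roll(o['tcp_rot'],-1)).as_matrix();print(o['time'],o['eef_pos'],o['wrist_force'],o['moment'],o['width'],'yaw',np.degrees(np.arctan2(C[1,0],C[0,0])))
```

```text
19.3 [ 0.56447603 -0.29608043  0.19750103] [-1.73116104  5.18626403  2.76020886] [ 0.78197146  0.26663071 -0.01148949] 0.012797910566472295 yaw 76.67486492643711
```

Converted, -70 mm / 1000 = -0.07, -55 mm / 1000 = -0.055.

move_arm --increments '[[[0,0,-0.0005,0,0,0,8],[0,0,-0.0005,0,0,0,14],[0,0,-0.0005,0,0,0,24],[0,0,-0.0005,0,0,0,34],[0,0,-0.0005,0,0,0,40],[0,0,-0.002,0,0,0,40],[0,0,-0.012,0,0,0,40],[0,0,-0.032,0,0,0,40],[0,0,-0.055,0,0,0,40],[0,0,-0.07,0,0,0,40]]]'

```text
time: 20.55
eef_pos: [0.5644, -0.2966, 0.2687]
tcp_rot: [0.001, 0.785, 0.62, 0.0]
wrist_force: [0.1, 0.1, -1.2]
width: 0.0398
grip_force: 0.0
```

Converted, -155 mm / 1000 = -0.155, -150 mm / 1000 = -0.15.

move_arm --increments '[[[-0.01,0,0,0,0,0,40],[-0.025,-0.015,0,0,0,0,40],[-0.045,-0.04,0,0,0,0,40],[-0.065,-0.065,0,0,0,0,40],[-0.085,-0.09,0,0,0,0,40],[-0.105,-0.115,0,0,0,0,40],[-0.125,-0.135,0,0,0,0,40],[-0.14,-0.148,0,0,0,0,40],[-0.15,-0.155,0,0,0,0,40],[-0.15,-0.155,0,0,0,0,40]]]'

```text
time: 21.8
eef_pos: [0.3785, -0.4071, 0.2662]
tcp_rot: [-0.0, 0.785, 0.62, 0.0]
wrist_force: [0.0, -0.7, 0.1]
width: 0.0402
grip_force: 0.0
```

Run:
```python
from h import *
o=arm.get_obs();print(o['time'],o['eef_pos'],o['wrist_force'],o['width'])
e=shot('top','t7');s=shot('scene','s7')
cv2.imwrite('pics/t7c.png',np.hstack([cv2.resize(e['pixels'][190:290,325:425],(400,400),interpolation=2),cv2.resize(s['pixels'][170:300,305:435],(400,400),interpolation=2)]))
```

```text
21.8 [ 0.37850286 -0.40708964  0.2661591 ] [ 0.03697293 -0.67616168  0.06246958] 0.040168790331462347
```

View pics/t7c.png

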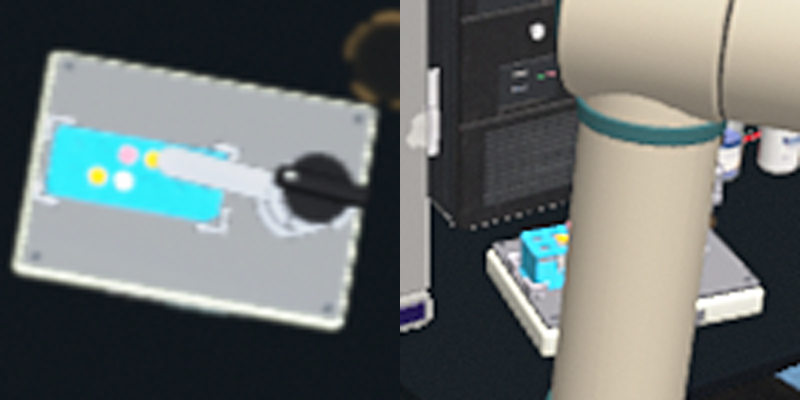

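The top view shows the rack flat within the stops, the arm over its end, and the knob free in line with the arm. The knob rose fully on its spring before release. I hand it in.

```bash
python3 -c "
from plant import arm
print(arm.sign_off())"
```

```text
the job is handed in; nothing more can be done
None
```

The job is handed in: the rack sits flat between the four stops, the clamp arm lies over its end at about 1.49 rad, and the knob came back up to within about 0.5 mm before I released it; I did not measure it again after that.

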